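# Slide box down the scanner's loading lane

## Robot

A 6-joint arm with a two-finger parallel gripper is mounted at the origin on the work surface. World frame = base frame: x ahead of the robot, y to its left, z up, the work surface at z = 0. Lengths are in m, angles in rad, forces in N, time in s.
With the tool pointing down it reaches from about 0.325 to 0.85 m from the base axis. Payload 15.5 kg.
Tool frame: the origin (TCP) lies at the very end of the fingers, on their centre line; the grasp point (between the pads) lies 19 mm behind it; z points along the fingers, y is the direction in which the jaws open and shut (so a half turn about z gives the same grasp; the last joint's range is limited). The gripper opens to 91 mm and grips with 3 to 60 N. Pads are 32 mm wide; open, the fingers measure 118 mm over their backs; the gripper's body (76 mm by 178 mm) begins 60 mm behind the grasp point.
Start: joints at [1.137, 0.494, 1.345, -0, 1.302, -0.096], TCP at [0.208, 0.589, 0.214] pointing down, gripper open.
Joint ranges: [-2.91, 2.91], [-0.82, 2.16], [0.22, 2.67], [-1.22, 4.37], [0.12, 2.79], [-3.08, 3.08]. Speed limits (rad/s): [1.89, 1.89, 2.57, 3.01, 3.01, 3.01].

## Interface

Orientations are given as a rotation vector (axis times angle).
In Python, from rig import get_obs, read_camera, hand_in, masks_of gives the robot as it stands.
- The arm moves only by the shell command python3 -m creep 'ROWS'. ROWS is JSON, a list of rows, each an object of numbers: "x", "y", "z": the shift along the tool's x, y, z in m; "wx", "wy", "wz": the turn, a rotation vector about the tool's x, y, z in rad; "fingers": the opening, from 0 (shut) to 1 (fully open). A call has 1 to 12 rows; each row is the pose to reach, as a shift and turn from the pose measured when the call began, along the tool's axes at that moment; what a row does not reach only later rows make up. A row lasts 1/8 s, in which the tool goes at most 62.5 mm and 10.7 degrees, less where a joint would pass 70% of its speed; a pose out of reach is approached as far as the arm can. A call with a gripper value outside its range is refused whole. The fingers move at their own pace and stop on an object; the grip force is fixed at half the most. Time passes only in rows, so rows that repeat a pose let the fingers close. It gives the time, the measured TCP pose, the force and the opening at its end, in the units of the state.
- get_obs(): the state, without advancing time (a new reading comes with each control period).
- read_camera(name): name is "scene" or "side" or "wrist"; returns a dict with "frame" (480x640x3 uint8, blue, green, red), "mtx" (3x3 intrinsics, pixels), "rvec" (rotation vector, rad) and "tvec" (3), from world to camera coordinates, as OpenCV has them; the wrist camera has in their place "hand_eye" (4x4, takes a point from camera to tool coordinates, whose origin is the TCP and whose axes are the flange's). Camera axes: x right, y down, z forward; pixel columns grow to the right and rows downward; lengths in m; the calibration is good to about 2 mm. A picture is of the moment at which its call begins: read the wrist's pose just before it. There is no depth.
- hand_in(): hands the job in, once; it reports no verdict.
Trained networks look in a picture, given as the dict that the camera call returned (one of the last four; its "shot" number tells which), for a name from the list of things; names that differ only in an ending like _2 or _b are one class to them, and where a whole thing is asked for, a point or a joint stands for the part that bears it (a point fixed in the world has none). Each returns a list of dicts, best first, with "confidence" (0 to 1); they miss things now and then, are a little off and sometimes report something else, mostly with a low value. They report only what shows in the picture. A call takes as long as a camera call. They do not tell look-alikes from the thing itself.
- masks_of(picture, name): "region" (480x640 bool, what is visible of it) and "at" ([column, row] in pixels, amid what is visible of it).
The state is a dict: "time_s": time; "q": joint angles; "joint_velocities": joint speeds; "effort": joint torques, N m; "tool_pos": TCP position; "orientation": TCP orientation; "contact_force": force on the tool from outside, world axes, zero at the start; "torque": the same for the moment, N m; "width": finger opening in m.
Only numpy, scipy, OpenCV 4.12 (cv2) and the standard library are available. Lean on these libraries where they do the work, as an engineer would, in place of code of your own. Each camera call takes 0.05 s, during which the arm holds its last target.

## Task

Load the slide scanner: the slide storage box stands loose on the bench in front of the scanner's loading lane, out of line with it. Slide the box along the bench and down the lane between the two guide rails until its end sits flat against the stop, with nothing (neither box nor robot) touching either rail, since the rails are trip bars that halt the machine. Push it slowly, never lift or tip it, leave the bottle, jar and objective where they stand, and finish clear of everything.

Things in the scene. Friction and masses are not known exactly. Their poses are not given: they have to be found in the camera images.
- dock: White slide scanner, fixed (230 mm wide, 130 mm tall), with a loading lane on the bench before it. Origin: on the bench, mid-lane at the lane's open mouth. +x runs down the lane to the scanner (to the robot's right, up to 17 degrees off), +y across it away from the robot. Lane: level with the bench, 200 mm from mouth to the flat face of the dark stop (50 mm tall), 102 mm clear between the rails
- dock_stop (a point): Point on the bench at the foot of the stop's face, on the lane's centre line.
- rail_near: Aluminium guide rail on the robot's side of the lane (dock -y), fixed, 200 mm long, 12 mm thick, 20 mm tall; origin at the middle of its underside, x along the lane. A trip bar: it must not be touched.
- rail_far: The same rail on the far side of the lane (dock +y). A trip bar: it must not be touched.
- slide_box: Closed grey plastic box, blank white card on its lid, 100 mm long (x), 84 wide (y), 46 tall, 0.25-0.5 kg, loose. Origin: centre of the underside. +x end faces the lane, -x end has a flush white clasp. Starts wholly before the mouth, up to 25 mm off the lane's centre line and 14 degrees askew; in line it clears each rail by 9 mm. Slides at a few newtons, stops when not pushed
- stain_bottle: Bystander: amber glass bottle, 36 mm across, 75 mm tall, standing on the bench beyond the far rail. Origin at the centre of its underside.
- stain_jar: Bystander: pale glass jar with a white lid, 48 mm across the foot, 74 mm tall, standing beyond the far rail. Origin at the centre of its underside.
- objective: Bystander: steel microscope objective, 34 mm across, 46 mm tall, standing beyond the far rail, between bottle and jar. Origin at the centre of its underside.
There are look-alikes about, which are no part of the job. There is more than one size of the slide_box; the one meant has the size given above.

How it is judged:
On the way:
1. the box's leading end is in the mouth of the lane, between the rails (x of slide_box in the frame of dock between -0.04 and 0.08 m and y of slide_box in the frame of dock between -0.012 and 0.012 m), for 0.1 s.
At the end, for the whole second after the job is handed in: the box lies flat and at rest in the lane, its leading end within 5 mm of the stop's face, square to the lane within 0.08 rad, between the rails without touching them (x of slide_box in the frame of dock between 0.145 and 0.153 m and y of slide_box in the frame of dock between -0.009 and 0.009 m and angle between the x axis of slide_box and the x axis of dock, either way round below 0.08 rad and height (world z) of slide_box below 0.004 m and angle between slide_box's own z axis and vertical below 0.04 rad and linear speed of slide_box below 0.01 m/s).
It fails at once if a guide rail is touched, by the box, the robot or anything else (contact force between anything else and rail_near above 0.3 N or contact force between anything else and rail_far above 0.3 N).
It fails at once if the box is lifted off the bench (more than 8 mm) or tipped (more than 0.15 rad) (height (world z) of slide_box above 0.008 m or angle between slide_box's own z axis and vertical above 0.15 rad).
It fails at once if the box is shoved or struck so that it moves faster than 0.3 m/s (linear speed of slide_box above 0.3 m/s).
It fails at once if the bottle, jar or objective is moved more than 15 mm or tipped (distance of any of stain_bottle, stain_jar, objective from where it was at the start of the episode above 0.015 m or angle between any of stain_bottle, stain_jar, objective's own z axis and vertical above 0.3 rad).
It also fails if it takes over 72 s, if anything falls off the work surface, if the arm or the gripper's body presses on something with over 40 N, if the wrist force passes 120 N, or if a joint passes its speed limit or range.

## Working session

There is one attempt and no reset: what is moved stays moved. The work goes in short steps, Python scripts to look and compute and a shell command to move; the robot and the scene stay as the last step left them, time stands still between calls to the robot, and variables do not carry over. Pictures are saved under pics/ and viewed, and the job is handed in when it is done.

```bash
mkdir -p pics; cat > h.py <<'E'
import numpy as np, cv2
from rig import get_obs, read_camera, masks_of
def save(n,im): cv2.imwrite('pics/'+n+'.png',im)
def ray(p,uv):
    R=cv2.Rodrigues(np.array(p['rvec'],float))[0]; t=np.array(p['tvec'],float).ravel()
    u=cv2.undistortPoints(np.array([[uv]],float),np.array(p['mtx']),None)[0,0]
    return -R.T@t, R.T@np.array([u[0],u[1],1])
def onz(p,uv,z=0):
    c,d=ray(p,uv); return c+d*(z-c[2])/d[2]
def proj(p,X):
    return cv2.projectPoints(np.array(X,float).reshape(-1,3),np.array(p['rvec'],float),np.array(p['tvec'],float),np.array(p['mtx']),None)[0][:,0]
E
python3 - <<'E'
from h import *
o=get_obs(); print(o['time_s'],o['tool_pos'],o['orientation'],o['width'])
for n in ['scene','side','wrist']:
    p=read_camera(n); save(n+'0',p['frame'])
    print(n,p.get('rvec'),p.get('tvec'))
    for k in ['slide_box','dock','rail_near','rail_far','stain_bottle','stain_jar','objective']:
        for m in masks_of(p,k): print(n,k,round(m['confidence'],2),m['at'],m['region'].sum(), np.round(onz(p,m['at'],0),3) if n!='wrist' else '')
E
```

```text
0.0 [0.20754455 0.58914078 0.21334475] [-5.29529879e-01 -3.09635110e+00  1.78541550e-03] 0.09142948593655659
scene [ 1.67891852  1.78119811 -0.81311111] [-0.0530995  -0.35034027  1.41140877]
scene slide_box 0.95 [357.0, 293.5] 5503 [0.682 0.173 0.   ]
scene slide_box 0.76 [340.8, 216.0] 1936 [0.453 0.136 0.   ]
scene dock 0.64 [160.4, 217.5] 16630 [ 0.479 -0.269  0.   ]
scene rail_near 0.98 [255.0, 210.3] 724 [ 0.442 -0.06   0.   ]
scene rail_far 0.97 [249.1, 247.5] 733 [ 0.567 -0.052  0.   ]
scene stain_bottle 0.85 [286.1, 256.9] 570 [0.591 0.028 0.   ]
scene stain_jar 0.82 [208.5, 260.2] 989 [ 0.609 -0.128  0.   ]
scene objective 0.71 [256.8, 268.2] 406 [ 0.626 -0.026  0.   ]
scene objective 0.47 [254.7, 212.0] 826 [ 0.448 -0.059  0.   ]
side [ 2.06943795 -0.22070984  0.13634674] [-0.53582181  0.12382438  0.76937451]
side slide_box 0.69 [261.4, 235.6] 2288 [0.484 0.178 0.   ]
side slide_box 0.69 [377.0, 211.7] 3347 [0.747 0.236 0.   ]
side slide_box 0.67 [221.1, 206.6] 827 [0.413 0.332 0.   ]
side dock 0.65 [345.0, 366.2] 39838 [ 0.548 -0.216 -0.   ]
side rail_near 0.76 [250.8, 280.0] 225 [0.445 0.022 0.   ]
side rail_near 0.64 [345.4, 251.7] 700 [0.632 0.082 0.   ]
side rail_far 0.7 [315.4, 266.9] 257 [0.564 0.041 0.   ]
side stain_bottle 0.76 [344.4, 252.7] 641 [0.629 0.079 0.   ]
side stain_jar 0.5 [344.6, 367.4] 40347 [ 0.546 -0.218  0.   ]
side stain_jar 0.4 [346.6, 252.0] 704 [0.634 0.081 0.   ]
wrist None None
```

View pics/scene0.png

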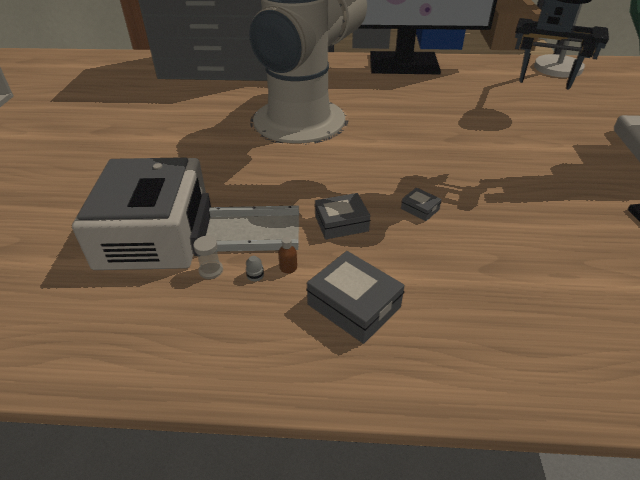

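View pics/side0.png

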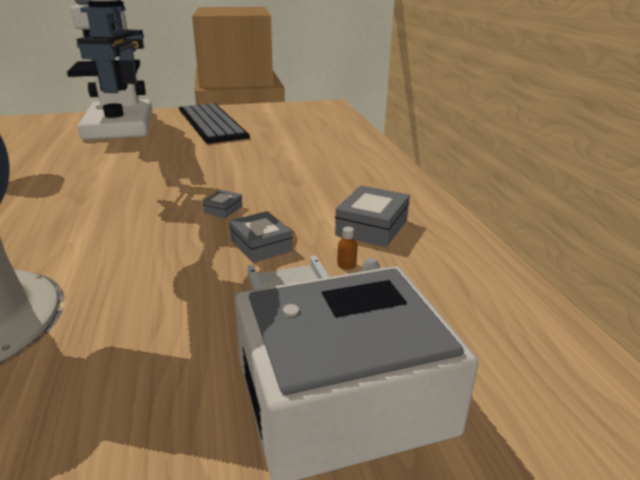

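View pics/wrist0.png

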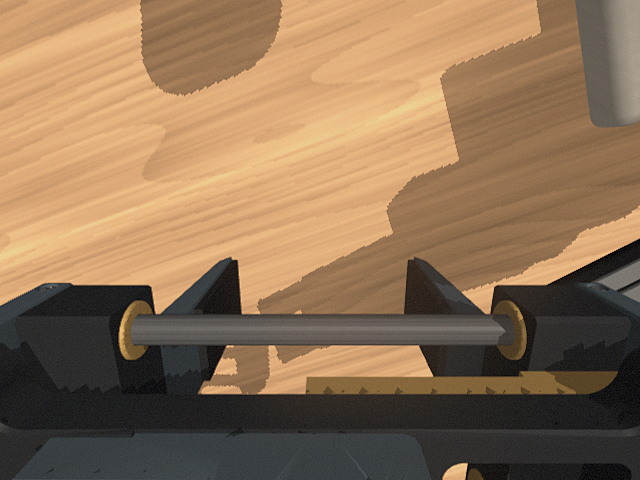

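The candidates in the scene picture are the large box at (357,293), the medium at (342,216) and the small at (421,204). The medium one stands before the lane mouth, so it looks like the right one. I'll confirm with an enlarged crop and by measuring its size.

```bash
python3 - <<'E'
from h import *
im=cv2.imread('pics/scene0.png')
save('crop_s',cv2.resize(im[180:300,180:380],None,fx=4,fy=4,interpolation=cv2.INTER_CUBIC)[:480])
im=cv2.imread('pics/side0.png')
save('crop_d',cv2.resize(im[170:300,190:390],None,fx=4,fy=4,interpolation=cv2.INTER_CUBIC))
E
```

```text
(no output)
```

View pics/crop_s.png

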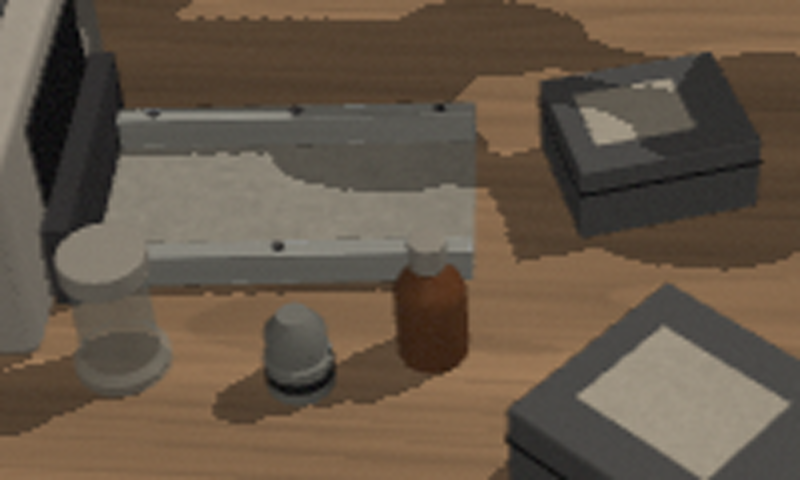

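View pics/crop_d.png

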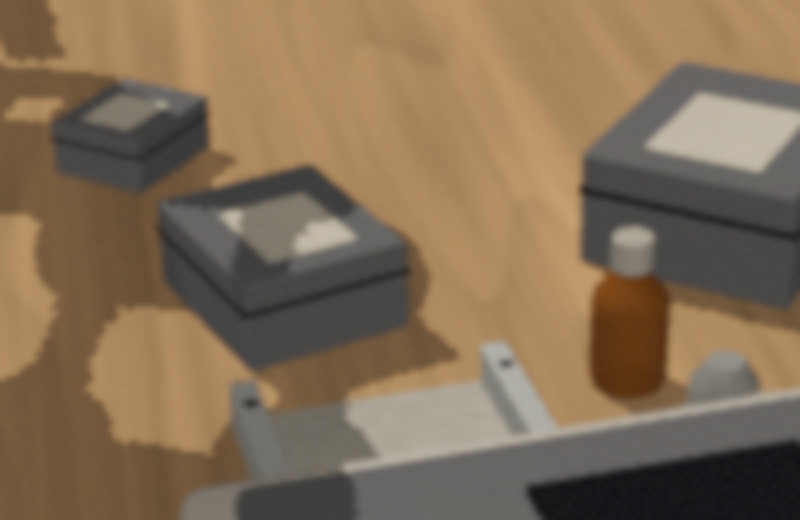

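The medium box at (342,216) fits the description: it lies before the mouth, and its width across the lane is just under the rail gap. The fit below checks its size by numbers. I'll fit box and lane poses from both cameras.

```bash
cat >> h.py <<'E'
from scipy.optimize import least_squares, minimize
def T2(x,y,a):
    c,s=np.cos(a),np.sin(a); return lambda P:np.c_[x+c*P[:,0]-s*P[:,1], y+s*P[:,0]+c*P[:,1], P[:,2]]
def cub(lx,ly,h,cx=0,cy=0,z0=0):
    return np.array([[cx+i*lx/2,cy+j*ly/2,z0+k*h] for i in(-1,1) for j in(-1,1) for k in(0,1)],float)
S=8
def hullmask(p,P):
    m=np.zeros((480*2,640*2),np.uint8)
    uv=(proj(p,P)+0.5)*2-0.5
    h=cv2.convexHull(uv.astype(np.float32))
    cv2.fillConvexPoly(m,np.round(h*16).astype(np.int32),255,cv2.LINE_AA,4)
    return cv2.resize(m,(640,480),interpolation=cv2.INTER_AREA)/255.
E
python3 - <<'E'
from h import *
sc=read_camera('scene'); sd=read_camera('side')
def get(p,n,at):
    return min(masks_of(p,n),key=lambda m:np.hypot(m['at'][0]-at[0],m['at'][1]-at[1]))['region'].astype(float)
b1=get(sc,'slide_box',(341,216)); b2=get(sd,'slide_box',(261,236))
def cost(v,dims=(.1,.084,.046),use=(1,1)):
    P=T2(v[0],v[1],v[2])(cub(*dims)); c=0
    for p,m,u in((sc,b1,use[0]),(sd,b2,use[1])):
        if u: c+=np.abs(hullmask(p,P)-m).sum()/m.sum()
    return c
x0=[.47,.14,-1.5]
best={}
for use in((1,1),(1,0),(0,1)):
  r=[minimize(cost,[x0[0],x0[1],a],args=((.1,.084,.046),use),method='Nelder-Mead',options=dict(initial_simplex=[[x0[0]+d[0],x0[1]+d[1],a+d[2]] for d in((0,0,0),(.02,0,0),(0,.02,0),(0,0,.15))])) for a in(-1.3,-1.57,-1.8)]
  r=min(r,key=lambda q:q.fun); print('box',use,np.round(r.x,4),r.fun)
  if use==(1,1): best=r
r2=minimize(lambda w:cost(w[:3],tuple(w[3:])),list(best.x)+[.1,.084,.046],method='Nelder-Mead',options=dict(maxiter=1500,initial_simplex=np.array([list(best.x)+[.1,.084,.046]]*7)+np.vstack([np.zeros(6),np.diag([.005,.005,.05,.01,.01,.005])])))
print('free dims',np.round(r2.x,4),r2.fun)
# rails
rn=get(sc,'rail_near',(255,210)); rf=get(sc,'rail_far',(249,247))
occ=np.zeros((480,640),bool)
for n in('stain_bottle','stain_jar','objective'):
    for m in masks_of(sc,n)[:1]: occ|=m['region']
occ=cv2.dilate(occ.astype(np.uint8),np.ones((5,5)))>0
def rc(v):
    f=T2(*v); c=0
    for y,m in((-.057,rn),(.057,rf)):
        d=np.abs(hullmask(sc,f(cub(.2,.012,.02,.1,y)))-m); c+=d[~occ].sum()/m.sum()
    return c
rr=[minimize(rc,[.5,.04,a],method='Nelder-Mead',options=dict(initial_simplex=[[.5+d[0],.04+d[1],a+d[2]] for d in((0,0,0),(.02,0,0),(0,.02,0),(0,0,.15))])) for a in(-1.4,-1.57,-1.7)]
rr=min(rr,key=lambda q:q.fun); print('dock',np.round(rr.x,4),rr.fun)
im=sc['frame'].copy(); im2=sd['frame'].copy()
for p,I in((sc,im),(sd,im2)):
    E=[(0,1),(2,3),(4,5),(6,7),(0,2),(1,3),(4,6),(5,7),(0,4),(1,5),(2,6),(3,7)]
    big=cv2.resize(I,None,fx=4,fy=4,interpolation=cv2.INTER_CUBIC)
    for P,col in((T2(*best.x)(cub(.1,.084,.046)),(0,255,0)),(T2(*rr.x)(cub(.2,.012,.02,.1,-.057)),(0,0,255)),(T2(*rr.x)(cub(.2,.012,.02,.1,.057)),(255,0,255))):
        uv=((proj(p,P)+.5)*4).astype(int)
        for a,b in E: cv2.line(big,tuple(map(int,uv[a])),tuple(map(int,uv[b])),col,1)
    save('fit_'+('s' if p is sc else 'd'),big[180*4:300*4,180*4:380*4] if p is sc else big[170*4:300*4,190*4:390*4])
w=read_camera('wrist'); print(w['hand_eye'],w['mtx'])
o=get_obs();print(o['time_s'],cv2.Rodrigues(o['orientation'])[0])
E
```

```text
box (1, 1) [ 0.4765  0.1382 -1.2678] 0.13200981982265392
box (1, 0) [ 0.4778  0.1379 -1.2779] 0.06624664078829502
box (0, 1) [ 0.4762  0.1394 -1.2677] 0.06156320904873175
free dims [ 0.4766  0.138  -1.237   0.0973  0.0821  0.0438] 0.06363470273479757
dock [ 0.5076  0.0435 -1.5102] 0.34187545401435837
[[ 7.21943876e-04 -9.62554407e-01 -2.71087610e-01  7.60899297e-02]
 [ 9.99999585e-01  8.45746470e-04 -3.39865832e-04 -2.43061883e-04]
 [ 5.56410744e-04 -2.71087252e-01  9.62554618e-01 -1.69828288e-01]
 [ 0.00000000e+00  0.00000000e+00  0.00000000e+00  1.00000000e+00]] [[336.08069538   0.         322.25547981]
 [  0.         336.08069538 237.07164378]
 [  0.           0.           1.        ]]
1.7 [[-9.43130128e-01  3.32423768e-01  6.93623792e-06]
 [ 3.32423768e-01  9.43130128e-01  1.71619256e-05]
 [-8.36742963e-07  1.84916995e-05 -1.00000000e+00]]
```

View pics/fit_s.png

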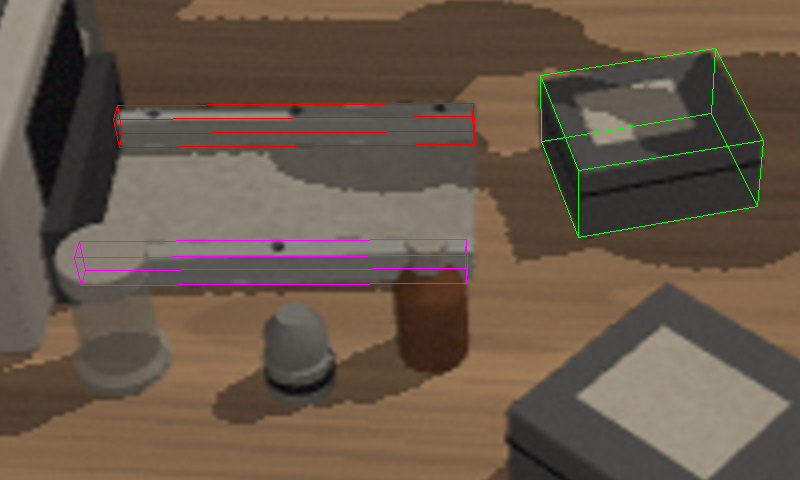

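View pics/fit_d.png

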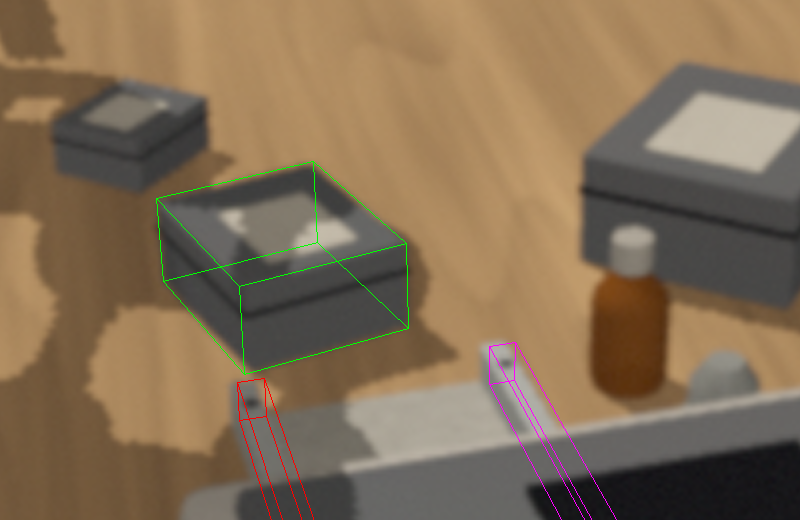

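The box size fits the description (fitted 97x82x44 mm). I'll now hover with the wrist camera over the mouth for a closer measurement.

```bash
python3 -m creep '[{"x":-0.06,"y":-0.074,"z":-0.02,"wz":0.2},{"x":-0.12,"y":-0.148,"z":-0.04,"wz":0.4},{"x":-0.18,"y":-0.223,"z":-0.04,"wz":0.6},{"x":-0.24,"y":-0.3,"z":-0.04,"wz":0.8},{"x":-0.3,"y":-0.37,"z":-0.04,"wz":1.0},{"x":-0.358,"y":-0.446,"z":-0.04,"wz":1.2},{"x":-0.358,"y":-0.446,"z":-0.04,"wz":1.4},{"x":-0.358,"y":-0.446,"z":-0.04,"wz":1.6},{"x":-0.358,"y":-0.446,"z":-0.04,"wz":1.8},{"x":-0.358,"y":-0.446,"z":-0.04,"wz":2.0},{"x":-0.358,"y":-0.446,"z":-0.04,"wz":2.2},{"x":-0.358,"y":-0.446,"z":-0.04,"wz":2.3}]'
python3 - <<'E'
from h import *
o=get_obs();print(o['time_s'],o['tool_pos'],o['q'],cv2.Rodrigues(o['orientation'])[0])
E
```

```text
1.7 [0.2077394  0.58948068 0.2139075 ] [ 1.13647192e+00  4.93612868e-01  1.34549842e+00  9.63953814e-07
  1.30246288e+00 -9.54523229e-02] [[-9.43130128e-01  3.32423768e-01  6.93623792e-06]
 [ 3.32423768e-01  9.43130128e-01  1.71619256e-05]
 [-8.36742963e-07  1.84916995e-05 -1.00000000e+00]]schema error: expected keys x, y, z, wx, wy, wz, fingers
```

```bash
python3 -m creep '[{"x":-0.06,"y":-0.074,"z":-0.02,"wx":0,"wy":0,"wz":0.2,"fingers":1},{"x":-0.12,"y":-0.148,"z":-0.04,"wx":0,"wy":0,"wz":0.4,"fingers":1},{"x":-0.18,"y":-0.223,"z":-0.04,"wx":0,"wy":0,"wz":0.6,"fingers":1},{"x":-0.24,"y":-0.3,"z":-0.04,"wx":0,"wy":0,"wz":0.8,"fingers":1},{"x":-0.3,"y":-0.37,"z":-0.04,"wx":0,"wy":0,"wz":1.0,"fingers":1},{"x":-0.358,"y":-0.446,"z":-0.04,"wx":0,"wy":0,"wz":1.2,"fingers":1},{"x":-0.358,"y":-0.446,"z":-0.04,"wx":0,"wy":0,"wz":1.4,"fingers":1},{"x":-0.358,"y":-0.446,"z":-0.04,"wx":0,"wy":0,"wz":1.6,"fingers":1},{"x":-0.358,"y":-0.446,"z":-0.04,"wx":0,"wy":0,"wz":1.8,"fingers":1},{"x":-0.358,"y":-0.446,"z":-0.04,"wx":0,"wy":0,"wz":2.0,"fingers":1},{"x":-0.358,"y":-0.446,"z":-0.04,"wx":0,"wy":0,"wz":2.2,"fingers":1},{"x":-0.358,"y":-0.446,"z":-0.04,"wx":0,"wy":0,"wz":2.3,"fingers":1}]'
python3 - <<'E'
from h import *
o=get_obs();print(o['time_s'],o['tool_pos'],o['q'],cv2.Rodrigues(o['orientation'])[0])
E
```

```text
time_s: 3.2
tool_pos: [0.3972, 0.0495, 0.254]
orientation: [-3.025, -0.846, -0.0]
contact_force: [0.7, -0.0, 0.2]
width: 0.0915
3.2 [0.39721833 0.04946589 0.25400502] [-2.56107545e-02  1.25480540e-01  1.79369134e+00  6.52262218e-05
  1.22222198e+00  9.99582390e-01] [[ 8.54825972e-01  5.18914749e-01  2.00291072e-04]
 [ 5.18914749e-01 -8.54825994e-01  5.61929398e-05]
 [ 2.00373360e-04  5.58988071e-05 -9.99999978e-01]]
```

```bash
python3 -m creep '[{"x":0,"y":0,"z":0,"wx":0,"wy":0,"wz":0.18,"fingers":1},{"x":0,"y":0,"z":0,"wx":0,"wy":0,"wz":0.36,"fingers":1},{"x":0,"y":0,"z":0,"wx":0,"wy":0,"wz":0.54,"fingers":1},{"x":0,"y":0,"z":0,"wx":0,"wy":0,"wz":0.54,"fingers":1}]'
cat >> h.py <<'E'
def wrist():
    o=get_obs(); p=read_camera('wrist')
    T=np.eye(4); T[:3,:3]=cv2.Rodrigues(np.array(o['orientation'],float))[0]; T[:3,3]=o['tool_pos']
    M=np.linalg.inv(T@np.array(p['hand_eye']))
    p['rvec']=cv2.Rodrigues(M[:3,:3])[0]; p['tvec']=M[:3,3]
    return o,p
E
python3 - <<'E'
from h import *
o,p=wrist();print(o['time_s'],o['tool_pos'],o['q'])
save('w1',p['frame']); np.savez('w1.npz',**{k:p[k] for k in('frame','mtx','rvec','tvec')})
for k in ['slide_box','dock','rail_near','rail_far','stain_bottle','stain_jar','objective']:
    for m in masks_of(p,k): print(k,round(m['confidence'],2),m['at'],m['region'].sum(), np.round(onz(p,m['at'],0),3))
E
```

```text
time_s: 3.7
tool_pos: [0.3972, 0.0495, 0.2541]
orientation: [-3.142, -0.01, -0.001]
contact_force: [-0.1, 0.5, -0.3]
width: 0.0912
3.7 [0.39723502 0.04945206 0.25409701] [-2.56318502e-02  1.25273726e-01  1.79365981e+00  4.99788749e-05
  1.22223190e+00  1.53871933e+00]
slide_box 0.7 [100.0, 192.2] 3742 [0.412 0.33  0.   ]
dock 0.71 [523.6, 107.2] 49583 [ 0.516 -0.188  0.   ]
rail_near 0.73 [416.8, 160.8] 1847 [ 0.453 -0.067  0.   ]
rail_far 0.96 [413.7, 54.0] 3056 [ 0.571 -0.054  0.   ]
stain_bottle 0.64 [337.8, 8.8] 616 [0.616 0.033 0.   ]
stain_jar 0.78 [476.3, 8.0] 494 [ 0.617 -0.119  0.   ]
```

View pics/w1.png

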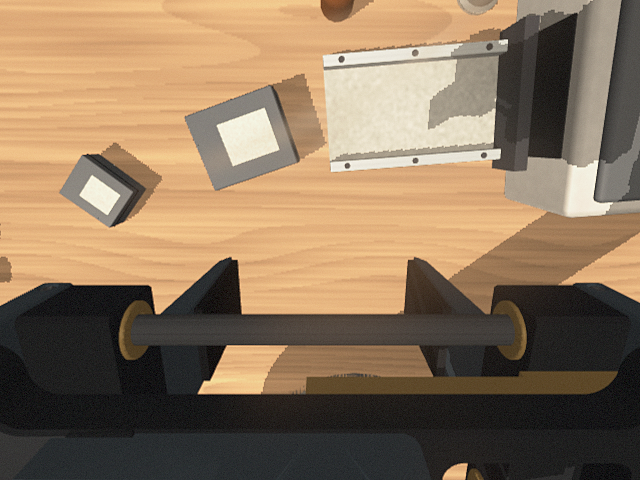

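The view is good: the box is at (243,137), the rails at (415,52) and (415,160), and the stop face at about column 500. I'll enlarge it to pick corners.

```bash
python3 - <<'E'
from h import *
im=cv2.imread('pics/w1.png')
save('w1a',cv2.resize(im[75:200,175:335],None,fx=4.7,fy=4.7,interpolation=cv2.INTER_CUBIC))
save('w1b',cv2.resize(im[30:185,315:535],None,fx=3.6,fy=3.6,interpolation=cv2.INTER_CUBIC))
E
```

```text
(no output)
```

View pics/w1a.png

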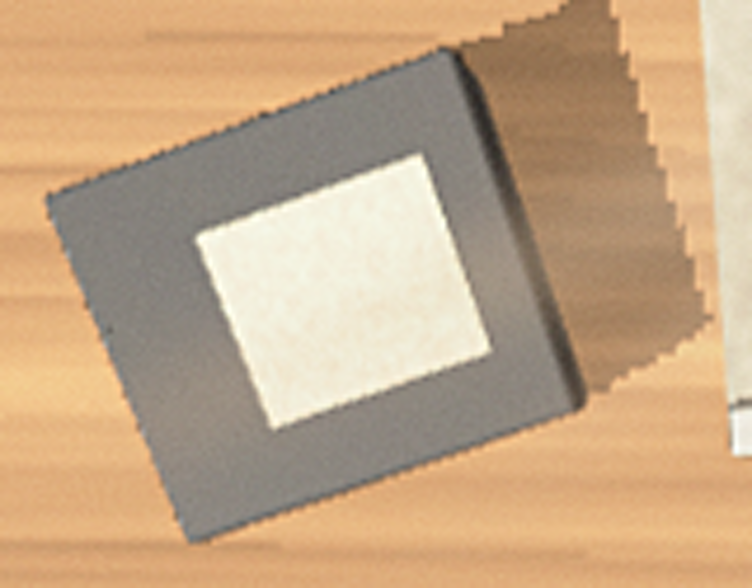

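View pics/w1b.png

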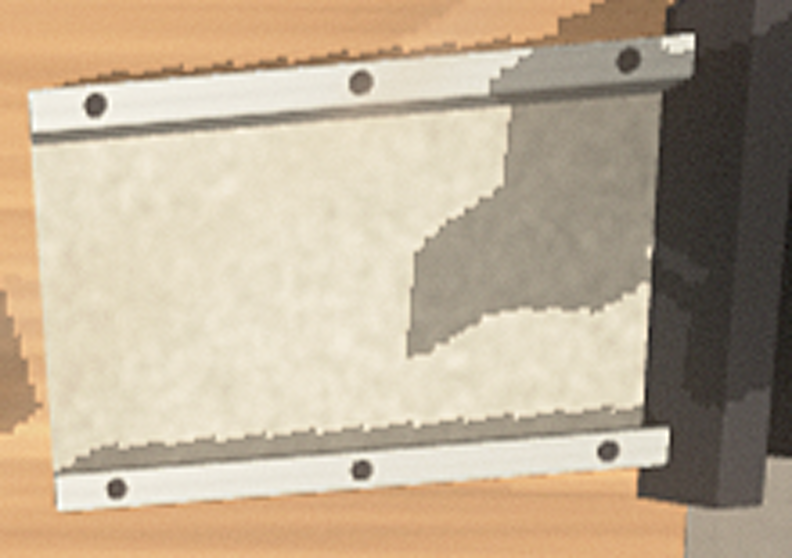

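```bash
python3 - <<'E'
from h import *
p=dict(np.load('w1.npz'))
def px(c,f,o): return (np.array(c,float)+.5)/f-.5+np.array(o)
box=[((50,196),(-.05,.042,.046)),((447,48),(.05,.042,.046)),((568,410),(.05,-.042,.046)),((192,542),(-.05,-.042,.046))]
uv=np.array([px(a,4.7,(175,75)) for a,_ in box]); P=np.array([b for _,b in box])
r=least_squares(lambda v:(proj(p,T2(*v)(P))-uv).ravel(),[.476,.138,-1.25])
print('box',np.round(r.x,4),np.round(r.fun.reshape(-1,2),2).tolist())
W=np.array([onz(p,q,.046) for q in uv]); print('sides',np.linalg.norm(W-np.roll(W,-1,0),axis=1).round(4))
dk=[((29,91),(0,.063,.02)),((33,132),(0,.051,.02)),((57,473),(0,-.051,.02)),((59,510),(0,-.063,.02)),((692,34),(.2,.063,.02)),((668,466),(.2,-.063,.02)),((660,92),(.2,.051,0)),((644,415),(.2,-.051,0))]
uv=np.array([px(a,3.6,(315,30)) for a,_ in dk]); Q=np.array([b for _,b in dk])
use=np.array([0,1,2,3,6,7])
s=least_squares(lambda v:(proj(p,T2(*v)(Q))-uv)[use].ravel(),[.51,.043,-1.5])
print('dock',np.round(s.x,4)); print(np.round(proj(p,T2(*s.x)(Q))-uv,2).tolist())
x,y,a=s.x; d=r.x[:2]-s.x[:2]; c,sn=np.cos(a),np.sin(a)
print('box in dock',[c*d[0]+sn*d[1],-sn*d[0]+c*d[1]],r.x[2]-a)
# check vs scene
sc=read_camera('scene'); sd=read_camera('side')
E_=[(0,1),(2,3),(4,5),(6,7),(0,2),(1,3),(4,6),(5,7),(0,4),(1,5),(2,6),(3,7)]
for p,n,(x0,x1,y0,y1) in((sc,'s',(180,380,180,300)),(sd,'d',(190,390,170,300))):
    big=cv2.resize(p['frame'],None,fx=4,fy=4,interpolation=cv2.INTER_CUBIC)
    for Pt,col in((T2(*r.x)(cub(.1,.084,.046)),(0,255,0)),(T2(*s.x)(cub(.2,.012,.02,.1,-.057)),(0,0,255)),(T2(*s.x)(cub(.2,.012,.02,.1,.057)),(255,0,255))):
        q=((proj(p,Pt)+.5)*4).astype(int)
        for i,j in E_: cv2.line(big,tuple(map(int,q[i])),tuple(map(int,q[j])),col,1)
    save('fit2_'+n,big[y0*4:y1*4,x0*4:x1*4])
E
```

```text
box [ 0.4763  0.1367 -1.242 ] [[-2.58, -0.23], [1.17, -1.12], [2.59, 0.6], [-1.18, 1.25]]
sides [0.096  0.0819 0.0957 0.0821]
dock [ 0.5034  0.0442 -1.48  ]
[[-0.37, -0.82], [-0.57, -0.05], [-0.04, 0.48], [0.18, 0.54], [1.89, -2.34], [1.35, -1.74], [0.67, -1.3], [0.19, 1.63]]
box in dock [np.float64(-0.09455986062183908), np.float64(-0.01852548519870513)] 0.23796786543992776
```

View pics/fit2_s.png

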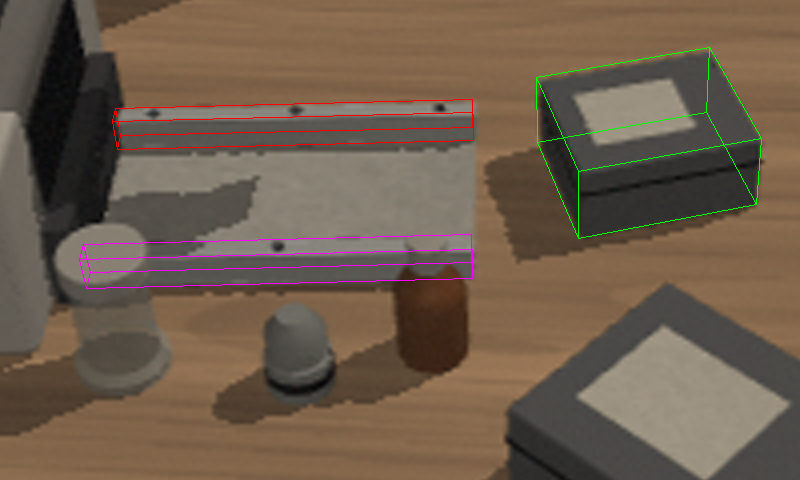

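View pics/fit2_d.png

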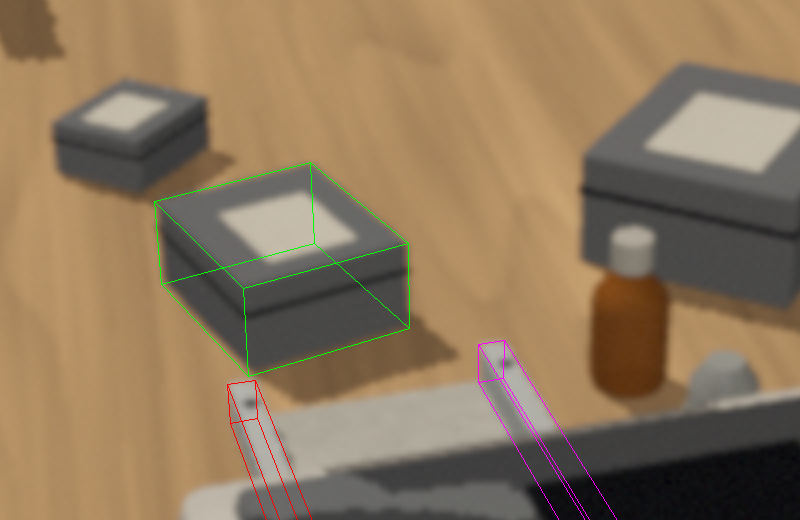

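```bash
python3 - <<'E'
from h import *
p=dict(np.load('w1.npz'))
def px(c,f,o): return (np.array(c,float)+.5)/f-.5+np.array(o)
dk=[((29,91),(0,.063,.02)),((33,132),(0,.051,.02)),((57,473),(0,-.051,.02)),((59,510),(0,-.063,.02)),((692,34),(.2,.063,.02)),((668,466),(.2,-.063,.02)),((660,92),(.2,.051,0)),((644,415),(.2,-.051,0))]
uv=np.array([px(a,3.6,(315,30)) for a,_ in dk]); Q=np.array([b for _,b in dk])
W=np.array([onz(p,q,z) for q,z in zip(uv,Q[:,2])]); print(W.round(4))
an=lambda d:np.degrees(np.arctan2(d[1],d[0]))
print('far',an(W[4]-W[0]),np.linalg.norm(W[4]-W[0]),'near',an(W[5]-W[3]),np.linalg.norm(W[5]-W[3]),'mouth',an(W[3]-W[0])+90,np.linalg.norm(W[3]-W[0]),'stop',an(W[7]-W[6])+90,np.linalg.norm(W[7]-W[6]))
box=[(50,196),(447,48),(568,410),(192,542)]
B=np.array([onz(p,px(a,4.7,(175,75)),.046) for a in box])
print('box',an(B[1]-B[0]),an(B[2]-B[3]),an(B[2]-B[1])+90,an(B[3]-B[0])+90,B.mean(0))
# refine with camera correction
def f(v):
    q=dict(p); dR=cv2.Rodrigues(np.array(v[3:6]))[0]; q['rvec']=cv2.Rodrigues(dR@cv2.Rodrigues(p['rvec'])[0])[0]; q['tvec']=dR@p['tvec']+np.array([0,0,v[6]])
    return q
def res(v):
    q=f(v)
    e=(proj(q,T2(*v[:3])(Q))-uv)
    return np.r_[e[:6].ravel(),e[6:].ravel(),np.array(v[3:6])/.01,v[6]/.002]
s=least_squares(res,[.503,.044,-1.49,0,0,0,0]); print(s.x.round(4)); print(s.fun[:16].reshape(-1,2).round(2).tolist())
E
```

```text
[[ 0.5653  0.0495  0.02  ]
 [ 0.5541  0.0482  0.02  ]
 [ 0.4531  0.0396  0.02  ]
 [ 0.4413  0.0388  0.02  ]
 [ 0.582  -0.1475  0.02  ]
 [ 0.4568 -0.1594  0.02  ]
 [ 0.571  -0.1497  0.    ]
 [ 0.4726 -0.159   0.    ]]
far -85.15722262248713 0.1977990353495947 near -85.51996073339723 0.19872280302233797 mouth -85.02698855726797 0.12452839031623178 stop -84.59769445923354 0.09876625809944037
box -70.88836807310037 -70.78306323224837 -71.83065437766572 -71.63508160332404 [0.4765375  0.13671339 0.046     ]
[ 5.0520e-01  4.2300e-02 -1.4835e+00 -3.2000e-03 -4.1000e-03 -1.2000e-03
  1.7000e-03]
[[0.04, -0.5], [-0.2, 0.21], [-0.04, 0.33], [0.15, 0.36], [0.89, -0.93], [0.26, -1.28], [-0.31, -0.05], [-0.87, 2.19]]
```

```bash
python3 -m creep '[{"x":0.02,"y":-0.03,"z":0.02,"wx":0,"wy":0,"wz":-0.18,"fingers":1},{"x":0.04,"y":-0.06,"z":0.04,"wx":0,"wy":0,"wz":-0.36,"fingers":1},{"x":0.06,"y":-0.08,"z":0.06,"wx":0,"wy":0,"wz":-0.54,"fingers":1},{"x":0.075,"y":-0.101,"z":0.08,"wx":0,"wy":0,"wz":-0.72,"fingers":1},{"x":0.075,"y":-0.101,"z":0.1,"wx":0,"wy":0,"wz":-0.9,"fingers":1},{"x":0.075,"y":-0.101,"z":0.12,"wx":0,"wy":0,"wz":-1.08,"fingers":1},{"x":0.075,"y":-0.101,"z":0.13,"wx":0,"wy":0,"wz":-1.26,"fingers":1},{"x":0.075,"y":-0.101,"z":0.14,"wx":0,"wy":0,"wz":-1.44,"fingers":1},{"x":0.075,"y":-0.101,"z":0.14,"wx":0,"wy":0,"wz":-1.62,"fingers":1},{"x":0.075,"y":-0.101,"z":0.14,"wx":0,"wy":0,"wz":-1.8,"fingers":1},{"x":0.075,"y":-0.101,"z":0.14,"wx":0,"wy":0,"wz":-1.89,"fingers":1},{"x":0.075,"y":-0.101,"z":0.14,"wx":0,"wy":0,"wz":-1.89,"fingers":1}]'
cat >> h.py <<'E'
def st():
    o=get_obs(); R=cv2.Rodrigues(np.array(o['orientation'],float))[0]
    print('t',o['time_s'],'tcp',np.round(o['tool_pos'],4),'yawx',np.degrees(np.arctan2(R[1,0],R[0,0])).round(2),'tilt',np.round(R[2],4),'F',np.round(o['contact_force'],1),'w',round(o['width'],4))
    return o,R
E
python3 - <<'E'
from h import *
st(); o,p=wrist(); print(np.round(o['q'],2)); save('w2',p['frame'])
E
```

```text
time_s: 5.7
tool_pos: [0.4717, 0.1509, 0.114]
orientation: [1.832, 2.552, 0.0]
contact_force: [-0.1, -0.2, -0.0]
width: 0.0913
t 5.7 tcp [0.4717 0.1509 0.114 ] yawx 108.63 tilt [-1.e-04  1.e-04 -1.e+00] F [-0.1 -0.2 -0. ] w 0.0913
[ 0.19  0.45  1.78 -0.    0.92 -0.14]
```

View pics/w2.png

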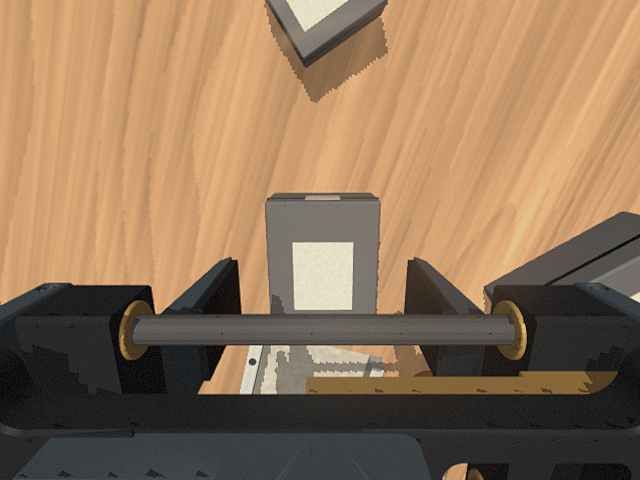

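The clasp end at (323,197) faces the camera. The box edges (columns 266/380) are centred between the fingertips (239/407), so I'll descend.

```bash
python3 -m creep '[{"x":0,"y":0,"z":0.015,"wx":0,"wy":0,"wz":0,"fingers":1},{"x":0,"y":0,"z":0.03,"wx":0,"wy":0,"wz":0,"fingers":1},{"x":0,"y":0,"z":0.045,"wx":0,"wy":0,"wz":0,"fingers":1},{"x":0,"y":0,"z":0.055,"wx":0,"wy":0,"wz":0,"fingers":1},{"x":0,"y":0,"z":0.06,"wx":0,"wy":0,"wz":0,"fingers":1},{"x":0,"y":0,"z":0.065,"wx":0,"wy":0,"wz":0,"fingers":1},{"x":0,"y":0,"z":0.068,"wx":0,"wy":0,"wz":0,"fingers":1},{"x":0,"y":0,"z":0.072,"wx":0,"wy":0,"wz":0,"fingers":1}]'
python3 - <<'E'
from h import *
st(); o,p=wrist(); save('w3',p['frame']); s=read_camera('scene'); save('s3',cv2.resize(s['frame'][140:300,180:400],None,fx=3.6,fy=3.6,interpolation=cv2.INTER_CUBIC))
E
```

```text
time_s: 6.75
tool_pos: [0.4719, 0.151, 0.042]
orientation: [1.835, 2.55, 0.001]
contact_force: [-0.3, 0.5, -0.0]
width: 0.091
t 6.75 tcp [0.4719 0.151  0.042 ] yawx 108.53 tilt [-1.e-04  7.e-04 -1.e+00] F [-0.3  0.5 -0. ] w 0.091
```

View pics/w3.png

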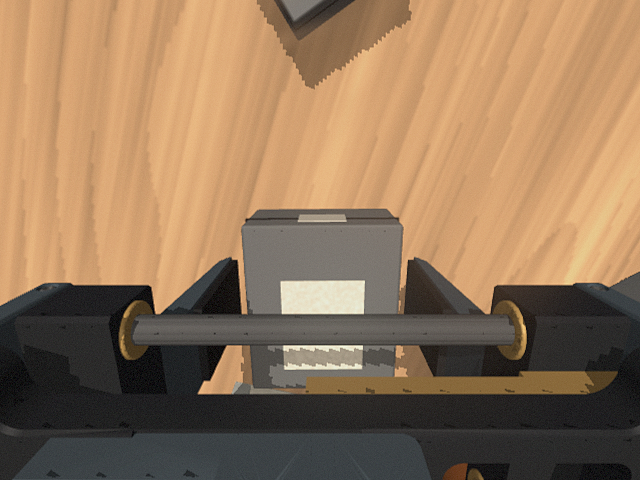

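View pics/s3.png

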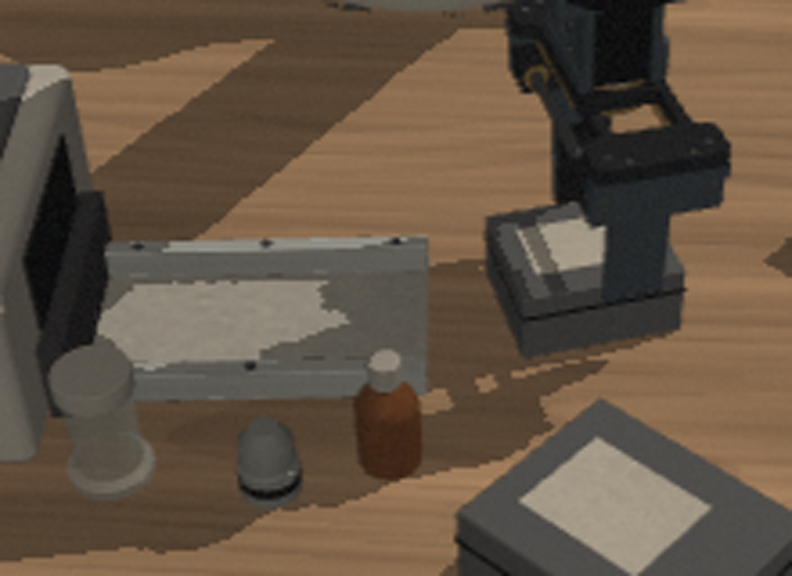

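```bash
python3 -m creep '[{"x":0,"y":0,"z":0.005,"wx":0,"wy":0,"wz":0,"fingers":1},{"x":0,"y":0,"z":0.01,"wx":0,"wy":0,"wz":0,"fingers":1},{"x":0,"y":0,"z":0.015,"wx":0,"wy":0,"wz":0,"fingers":1},{"x":0,"y":0,"z":0.015,"wx":0,"wy":0,"wz":0,"fingers":1}]' && python3 -m creep '[{"x":0,"y":0,"z":0,"wx":0,"wy":0,"wz":0,"fingers":0.98},{"x":0,"y":0,"z":0,"wx":0,"wy":0,"wz":0,"fingers":0.96},{"x":0,"y":0,"z":0,"wx":0,"wy":0,"wz":0,"fingers":0.94},{"x":0,"y":0,"z":0,"wx":0,"wy":0,"wz":0,"fingers":0.92},{"x":0,"y":0,"z":0,"wx":0,"wy":0,"wz":0,"fingers":0.9},{"x":0,"y":0,"z":0,"wx":0,"wy":0,"wz":0,"fingers":0.88},{"x":0,"y":0,"z":0,"wx":0,"wy":0,"wz":0,"fingers":0.85},{"x":0,"y":0,"z":0,"wx":0,"wy":0,"wz":0,"fingers":0.8},{"x":0,"y":0,"z":0,"wx":0,"wy":0,"wz":0,"fingers":0.8},{"x":0,"y":0,"z":0,"wx":0,"wy":0,"wz":0,"fingers":0.8}]'
python3 - <<'E'
from h import *
o,R=st(); o,p=wrist(); save('w4',p['frame'])
E
```

```text
time_s: 7.35
tool_pos: [0.4713, 0.1508, 0.0263]
orientation: [-1.834, -2.55, 0.001]
contact_force: [0.1, 0.4, -0.4]
width: 0.0913
time_s: 8.6
tool_pos: [0.4716, 0.1509, 0.0264]
orientation: [-1.835, -2.55, 0.0]
contact_force: [3.4, 0.2, 4.6]
width: 0.0838
t 8.6 tcp [0.4716 0.1509 0.0264] yawx 108.53 tilt [ 0.e+00 -3.e-04 -1.e+00] F [3.4 0.2 4.6] w 0.0838
```

View pics/w4.png

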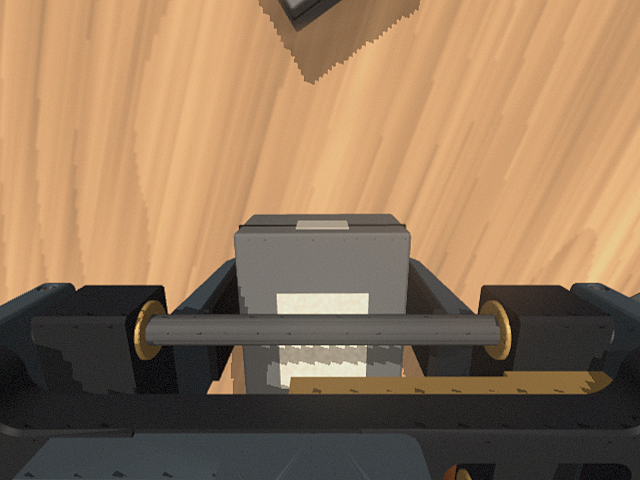

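Gripped at 83.8 mm, with the fingertips at z=26 mm so they stay above the 20 mm rails. Next I'll slide and turn the box into line before the mouth.

```bash
python3 -m creep '[{"x":-0.0005,"y":0.002,"z":0,"wx":0,"wy":0,"wz":0.024,"fingers":0.8},{"x":-0.001,"y":0.0044,"z":0,"wx":0,"wy":0,"wz":0.048,"fingers":0.8},{"x":-0.0014,"y":0.0066,"z":0,"wx":0,"wy":0,"wz":0.072,"fingers":0.8},{"x":-0.0018,"y":0.0088,"z":0,"wx":0,"wy":0,"wz":0.096,"fingers":0.8},{"x":-0.0023,"y":0.011,"z":0,"wx":0,"wy":0,"wz":0.12,"fingers":0.8},{"x":-0.0028,"y":0.0132,"z":0,"wx":0,"wy":0,"wz":0.144,"fingers":0.8},{"x":-0.0032,"y":0.0154,"z":0,"wx":0,"wy":0,"wz":0.168,"fingers":0.8},{"x":-0.0037,"y":0.0176,"z":0,"wx":0,"wy":0,"wz":0.192,"fingers":0.8},{"x":-0.0042,"y":0.02,"z":0,"wx":0,"wy":0,"wz":0.216,"fingers":0.8},{"x":-0.0046,"y":0.0222,"z":0,"wx":0,"wy":0,"wz":0.238,"fingers":0.8},{"x":-0.0046,"y":0.0222,"z":0,"wx":0,"wy":0,"wz":0.238,"fingers":0.8}]'
python3 - <<'E'
from h import *
o,R=st(); o,p=wrist(); save('w5',p['frame']);s=read_camera('scene'); save('s5',cv2.resize(s['frame'][180:300,180:380],None,fx=4,fy=4,interpolation=cv2.INTER_CUBIC))
s=read_camera('side'); save('d5',cv2.resize(s['frame'][170:300,190:390],None,fx=4,fy=4,interpolation=cv2.INTER_CUBIC))
E
```

```text
time_s: 10.02
tool_pos: [0.4916, 0.1534, 0.0264]
orientation: [-2.123, -2.311, 0.006]
contact_force: [-9.7, 0.3, 17.8]
width: 0.0839
t 10.025 tcp [0.4916 0.1534 0.0264] yawx 94.86 tilt [-2.0e-04 -4.7e-03 -1.0e+00] F [-9.7  0.3 17.8] w 0.0839
```

View pics/s5.png

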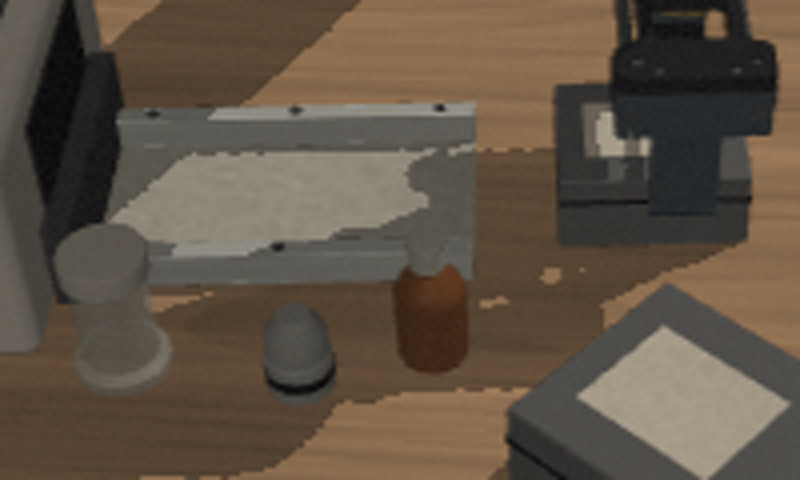

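View pics/d5.png

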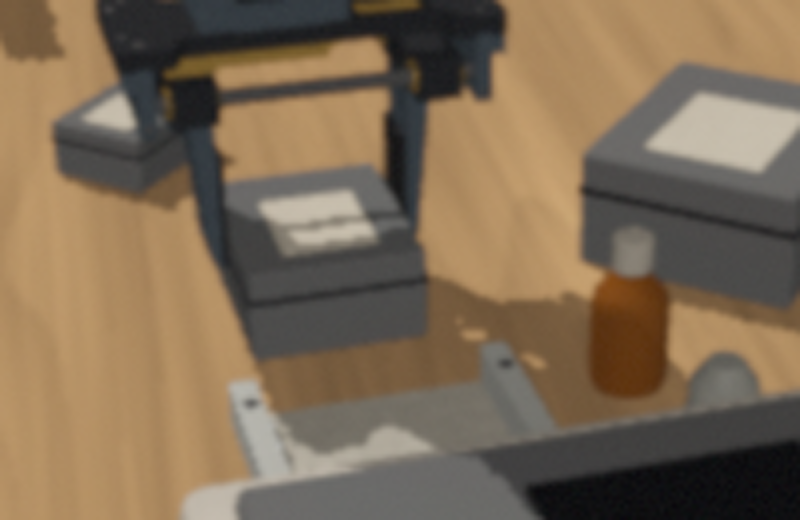

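View pics/w5.png

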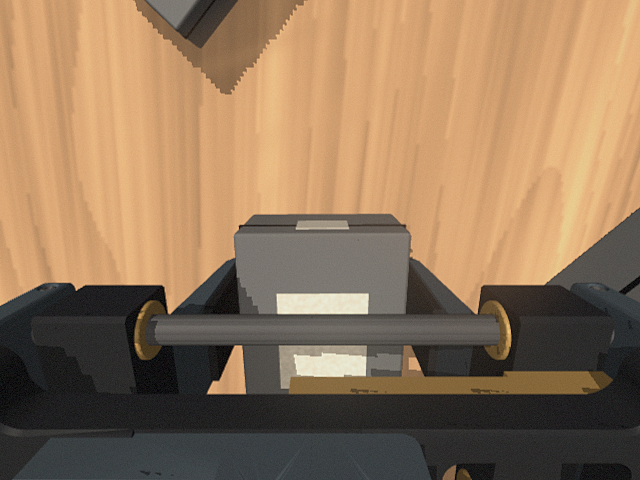

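In line and square so far: yaw -85.1°, and y about -2.5 mm by my lane fit. I'll advance to just before the mouth while correcting y and easing the downward load.

```bash
python3 -m creep '[{"x":-0.003,"y":0.001,"z":-0.001,"wx":0,"wy":0,"wz":0,"fingers":0.8},{"x":-0.006,"y":0.002,"z":-0.001,"wx":0,"wy":0,"wz":0,"fingers":0.8},{"x":-0.01,"y":0.003,"z":-0.001,"wx":0,"wy":0,"wz":0,"fingers":0.8},{"x":-0.014,"y":0.003,"z":-0.001,"wx":0,"wy":0,"wz":0,"fingers":0.8},{"x":-0.018,"y":0.003,"z":-0.001,"wx":0,"wy":0,"wz":0,"fingers":0.8},{"x":-0.022,"y":0.003,"z":-0.001,"wx":0,"wy":0,"wz":0,"fingers":0.8},{"x":-0.026,"y":0.003,"z":-0.001,"wx":0,"wy":0,"wz":0,"fingers":0.8},{"x":-0.03,"y":0.003,"z":-0.001,"wx":0,"wy":0,"wz":0,"fingers":0.8},{"x":-0.034,"y":0.003,"z":-0.001,"wx":0,"wy":0,"wz":0,"fingers":0.8},{"x":-0.036,"y":0.003,"z":-0.001,"wx":0,"wy":0,"wz":0,"fingers":0.8}]'
cat >> h.py <<'E'
O=np.array([.5035,.044]);A=np.radians(-85.1)
def dock(q):
    d=np.array(q[:2])-O; c,s=np.cos(A),np.sin(A); return np.round([c*d[0]+s*d[1],-s*d[0]+c*d[1]],4)
E
python3 - <<'E'
from h import *
o,R=st(); print('tcp in dock',dock(o['tool_pos']))
s=read_camera('scene'); save('s6',cv2.resize(s['frame'][190:270,200:360],None,fx=5,fy=5,interpolation=cv2.INTER_CUBIC))
s=read_camera('side'); save('d6',cv2.resize(s['frame'][200:300,220:360],None,fx=5.5,fy=5.5,interpolation=cv2.INTER_CUBIC))
E
```

```text
time_s: 11.42
tool_pos: [0.4977, 0.1175, 0.0274]
orientation: [-2.123, -2.311, 0.005]
contact_force: [-0.5, -0.3, -2.8]
width: 0.0836
t 11.425 tcp [0.4977 0.1175 0.0274] yawx 94.85 tilt [-2.0e-04 -4.5e-03 -1.0e+00] F [-0.5 -0.3 -2.8] w 0.0836
tcp in dock [-0.0737  0.0005]
```

View pics/s6.png

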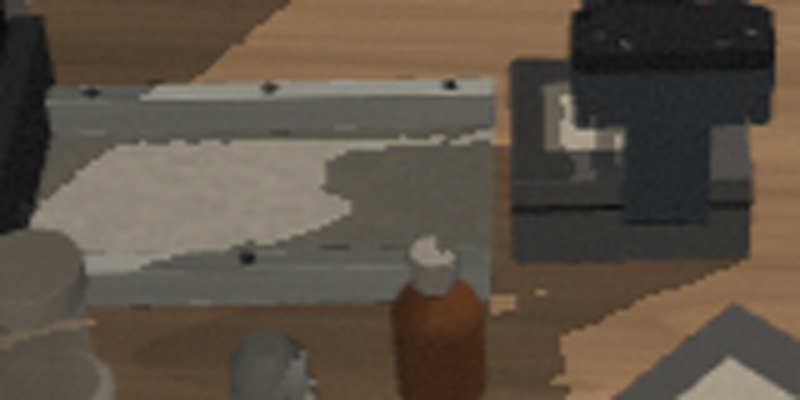

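View pics/d6.png

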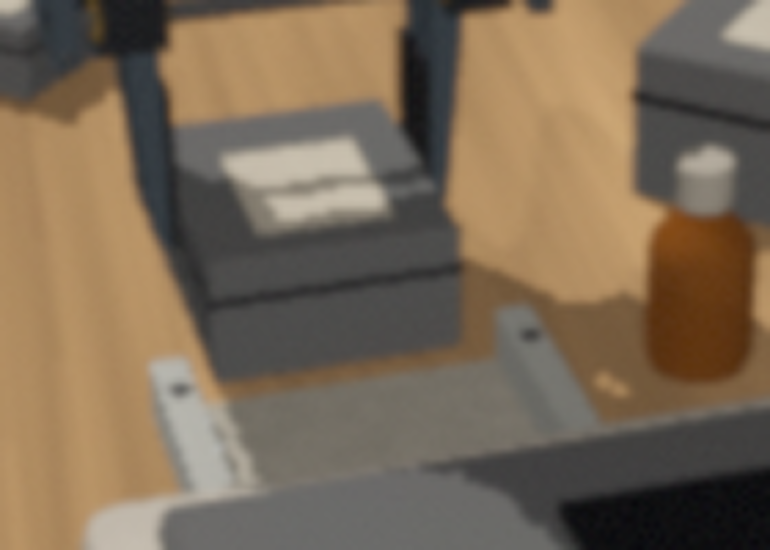

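```bash
cat >> h.py <<'E'
EDG=[(0,1),(2,3),(4,5),(6,7),(0,2),(1,3),(4,6),(5,7),(0,4),(1,5),(2,6),(3,7)]
def over(p,bp,dp,crop,f,name,dims=(.1,.084,.046)):
    x0,x1,y0,y1=crop
    big=cv2.resize(p['frame'][y0:y1,x0:x1],None,fx=f,fy=f,interpolation=cv2.INTER_CUBIC)
    L=[(T2(*dp)(cub(.2,.012,.02,.1,-.057)),(0,0,255)),(T2(*dp)(cub(.2,.012,.02,.1,.057)),(255,0,255))]
    if bp is not None: L.append((T2(*bp)(cub(*dims)),(0,255,0)))
    for P,c in L:
        q=((proj(p,P)+.5-np.array([x0,y0]))*f)
        for i,j in EDG: cv2.line(big,tuple(int(v*16) for v in q[i]),tuple(int(v*16) for v in q[j]),c,1,cv2.LINE_AA,4)
    save(name,big)
E
python3 - <<'E'
from h import *
o=get_obs(); q=np.array(o['tool_pos'])[:2]; a=np.radians(94.85-180)
b=q+.015*np.array([np.cos(a),np.sin(a)]); bp=(b[0],b[1],a); dp=(*O,A)
over(read_camera('scene'),bp,dp,(200,360,190,270),5,'s7'); over(read_camera('side'),bp,dp,(220,360,200,300),5.5,'d7')
print(bp)
E
```

```text
(np.float64(0.49895754357051636), np.float64(0.10262990504095669), np.float64(-1.4861478580731717))
```

View pics/s7.png

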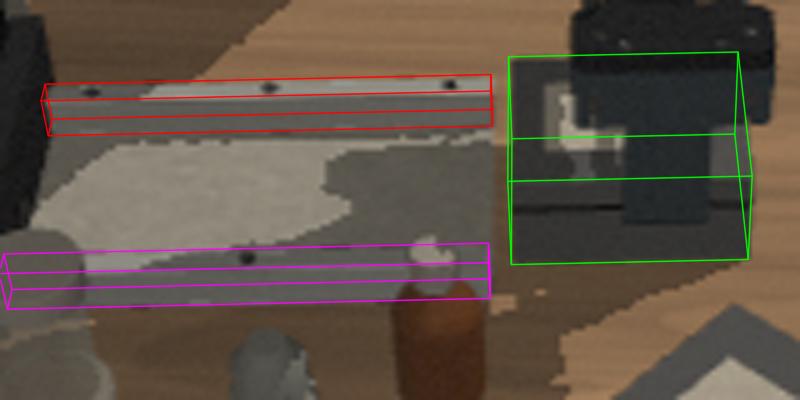

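View pics/d7.png

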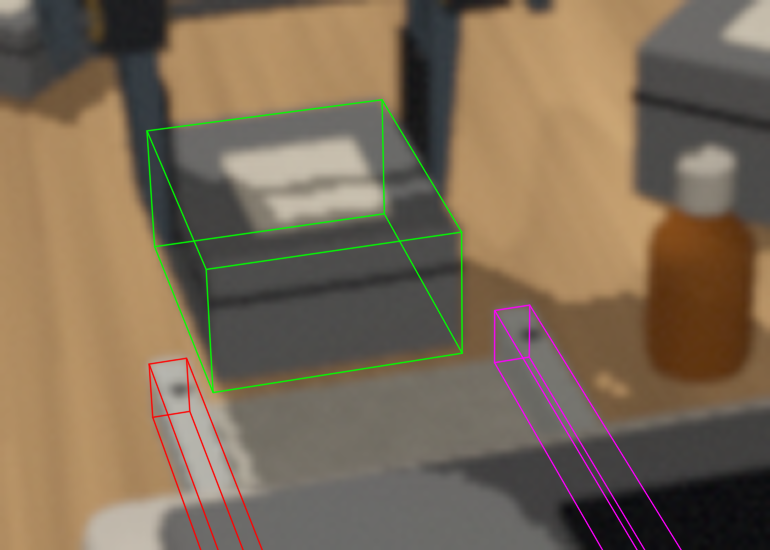

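The overlays agree with both pictures to about 1 mm, so the box is centred. Advancing into the lane.

```bash
python3 -m creep '[{"x":-0.003,"y":0,"z":0.0003,"wx":0,"wy":0,"wz":0,"fingers":0.8},{"x":-0.007,"y":0,"z":0.0003,"wx":0,"wy":0,"wz":0,"fingers":0.8},{"x":-0.012,"y":0,"z":0.0003,"wx":0,"wy":0,"wz":0,"fingers":0.8},{"x":-0.017,"y":0,"z":0.0003,"wx":0,"wy":0,"wz":0,"fingers":0.8},{"x":-0.022,"y":0,"z":0.0003,"wx":0,"wy":0,"wz":0,"fingers":0.8},{"x":-0.027,"y":0,"z":0.0003,"wx":0,"wy":0,"wz":0,"fingers":0.8},{"x":-0.032,"y":0,"z":0.0003,"wx":0,"wy":0,"wz":0,"fingers":0.8},{"x":-0.037,"y":0,"z":0.0003,"wx":0,"wy":0,"wz":0,"fingers":0.8},{"x":-0.042,"y":0,"z":0.0003,"wx":0,"wy":0,"wz":0,"fingers":0.8},{"x":-0.047,"y":0,"z":0.0003,"wx":0,"wy":0,"wz":0,"fingers":0.8},{"x":-0.052,"y":0,"z":0.0003,"wx":0,"wy":0,"wz":0,"fingers":0.8},{"x":-0.056,"y":0,"z":0.0003,"wx":0,"wy":0,"wz":0,"fingers":0.8}]'
python3 - <<'E'
from h import *
o,R=st(); print('tcp in dock',dock(o['tool_pos']))
a=np.arctan2(-R[1,0],-R[0,0]);q=np.array(o['tool_pos'])[:2]
b=q+.015*np.array([np.cos(a),np.sin(a)]); bp=(b[0],b[1],a); dp=(*O,A)
s=read_camera('scene'); save('s8',cv2.resize(s['frame'][190:270,200:360],None,fx=5,fy=5,interpolation=cv2.INTER_CUBIC))
over(read_camera('side'),bp,dp,(220,360,200,300),5.5,'d8')
E
```

```text
time_s: 13.12
tool_pos: [0.5025, 0.0617, 0.0271]
orientation: [-2.123, -2.311, 0.005]
contact_force: [-0.2, -0.5, -3.2]
width: 0.0837
t 13.125 tcp [0.5025 0.0617 0.0271] yawx 94.86 tilt [-1.0e-04 -4.5e-03 -1.0e+00] F [-0.2 -0.5 -3.2] w 0.0837
tcp in dock [-0.0177  0.0005]
```

View pics/s8.png

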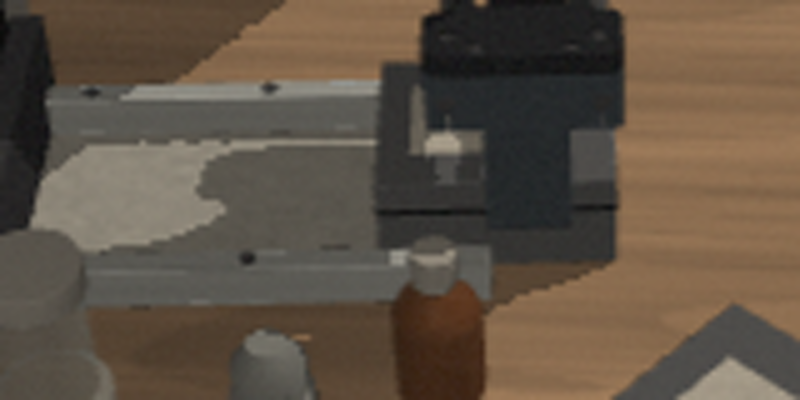

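View pics/d8.png

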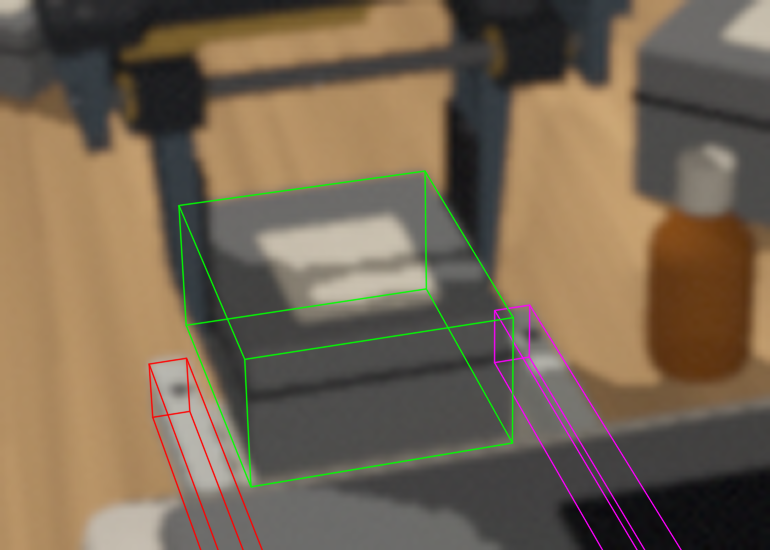

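Centred: gaps of about 30 px on each side in the side view. Continuing down the lane.

```bash
python3 -m creep '[{"x":-0.004,"y":0,"z":0.0006,"wx":0,"wy":0,"wz":0,"fingers":0.8},{"x":-0.009,"y":0,"z":0.0006,"wx":0,"wy":0,"wz":0,"fingers":0.8},{"x":-0.015,"y":0,"z":0.0006,"wx":0,"wy":0,"wz":0,"fingers":0.8},{"x":-0.021,"y":0,"z":0.0006,"wx":0,"wy":0,"wz":0,"fingers":0.8},{"x":-0.027,"y":0,"z":0.0006,"wx":0,"wy":0,"wz":0,"fingers":0.8},{"x":-0.033,"y":0,"z":0.0006,"wx":0,"wy":0,"wz":0,"fingers":0.8},{"x":-0.039,"y":0,"z":0.0006,"wx":0,"wy":0,"wz":0,"fingers":0.8},{"x":-0.045,"y":0,"z":0.0006,"wx":0,"wy":0,"wz":0,"fingers":0.8},{"x":-0.051,"y":0,"z":0.0006,"wx":0,"wy":0,"wz":0,"fingers":0.8},{"x":-0.057,"y":0,"z":0.0006,"wx":0,"wy":0,"wz":0,"fingers":0.8},{"x":-0.063,"y":0,"z":0.0006,"wx":0,"wy":0,"wz":0,"fingers":0.8},{"x":-0.067,"y":0,"z":0.0006,"wx":0,"wy":0,"wz":0,"fingers":0.8}]'
python3 - <<'E'
from h import *
o,R=st(); print('tcp in dock',dock(o['tool_pos']))
s=read_camera('scene'); save('s9',cv2.resize(s['frame'][150:280,180:340],None,fx=5,fy=4.6,interpolation=cv2.INTER_CUBIC))
o,p=wrist(); save('w9',p['frame'])
E
```

```text
time_s: 14.72
tool_pos: [0.5082, -0.0055, 0.0265]
orientation: [-2.124, -2.311, 0.005]
contact_force: [0.2, 0.3, -3.4]
width: 0.0834
t 14.725 tcp [ 0.5082 -0.0055  0.0265] yawx 94.83 tilt [-2.0e-04 -4.5e-03 -1.0e+00] F [ 0.2  0.3 -3.4] w 0.0834
tcp in dock [0.0498 0.0004]
```

View pics/s9.png

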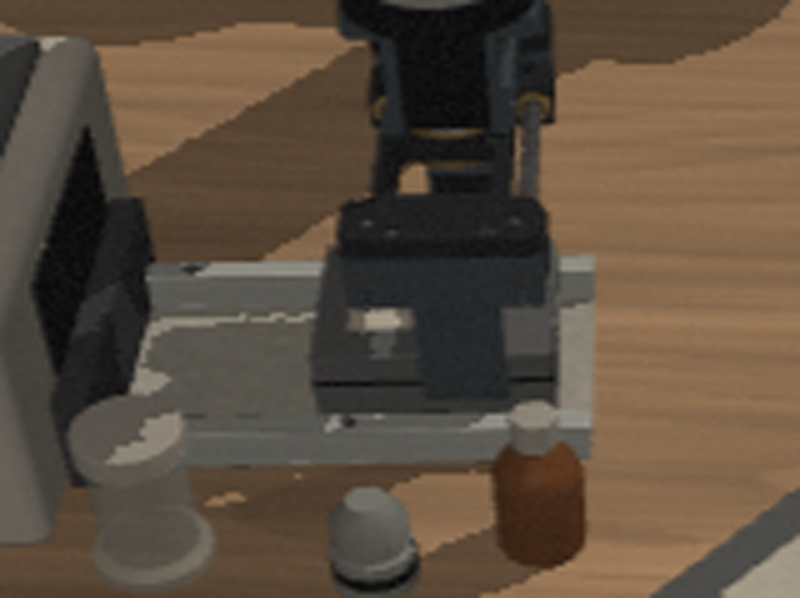

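View pics/w9.png

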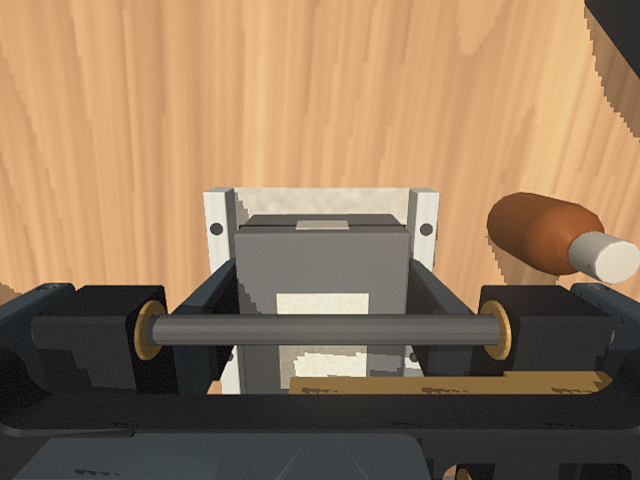

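Wrist view: the rails' outer edges are at columns 204 and 438 (centre 321) and the box's at 236 and 410 (centre 323), so it is centred within 1 mm. Continuing, slower near the stop.

```bash
python3 -m creep '[{"x":-0.004,"y":0,"z":0.0003,"wx":0,"wy":0,"wz":0,"fingers":0.8},{"x":-0.009,"y":-0.0002,"z":0.0003,"wx":0,"wy":0,"wz":0,"fingers":0.8},{"x":-0.015,"y":-0.0004,"z":0.0003,"wx":0,"wy":0,"wz":0,"fingers":0.8},{"x":-0.021,"y":-0.0005,"z":0.0003,"wx":0,"wy":0,"wz":0,"fingers":0.8},{"x":-0.028,"y":-0.0005,"z":0.0003,"wx":0,"wy":0,"wz":0,"fingers":0.8},{"x":-0.035,"y":-0.0005,"z":0.0003,"wx":0,"wy":0,"wz":0,"fingers":0.8},{"x":-0.042,"y":-0.0005,"z":0.0003,"wx":0,"wy":0,"wz":0,"fingers":0.8},{"x":-0.049,"y":-0.0005,"z":0.0003,"wx":0,"wy":0,"wz":0,"fingers":0.8},{"x":-0.056,"y":-0.0005,"z":0.0003,"wx":0,"wy":0,"wz":0,"fingers":0.8},{"x":-0.063,"y":-0.0005,"z":0.0003,"wx":0,"wy":0,"wz":0,"fingers":0.8},{"x":-0.069,"y":-0.0005,"z":0.0003,"wx":0,"wy":0,"wz":0,"fingers":0.8},{"x":-0.074,"y":-0.0005,"z":0.0003,"wx":0,"wy":0,"wz":0,"fingers":0.8}]'
python3 - <<'E'
from h import *
o,R=st(); print('tcp in dock',dock(o['tool_pos']))
s=read_camera('scene'); save('s10',cv2.resize(s['frame'][150:280,180:340],None,fx=5,fy=4.6,interpolation=cv2.INTER_CUBIC))
o,p=wrist(); save('w10',p['frame'])
E
```

```text
time_s: 16.32
tool_pos: [0.514, -0.0796, 0.0264]
orientation: [-2.124, -2.311, 0.005]
contact_force: [-0.3, 5.3, 6.0]
width: 0.0838
t 16.325 tcp [ 0.514  -0.0796  0.0264] yawx 94.81 tilt [-1.0e-04 -4.2e-03 -1.0e+00] F [-0.3  5.3  6. ] w 0.0838
tcp in dock [ 1.241e-01 -1.000e-04]
```

View pics/s10.png

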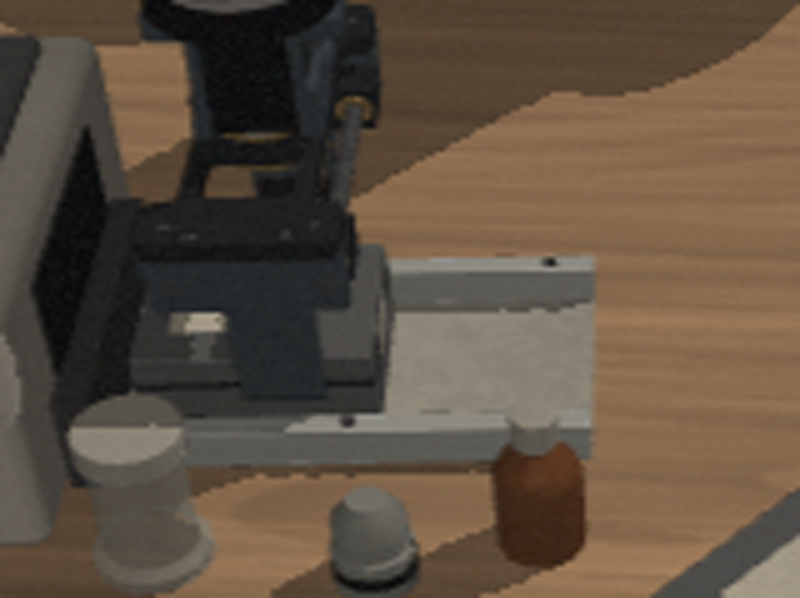

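View pics/w10.png

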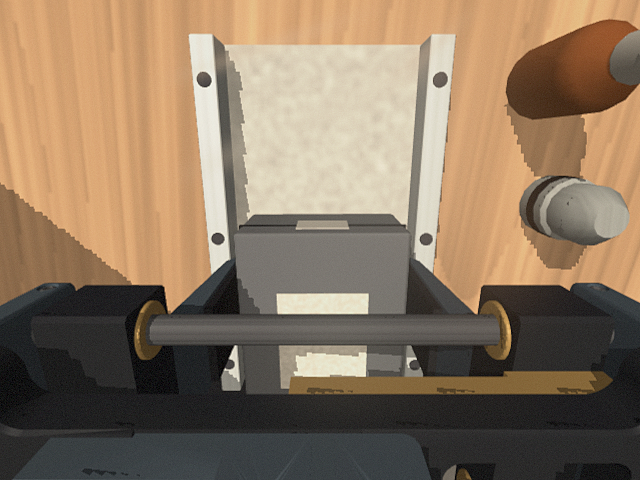

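```bash
python3 -m creep '[{"x":-0.002,"y":0,"z":0,"wx":0,"wy":0,"wz":0,"fingers":0.8},{"x":-0.004,"y":0,"z":0,"wx":0,"wy":0,"wz":0,"fingers":0.8},{"x":-0.006,"y":0,"z":0,"wx":0,"wy":0,"wz":0,"fingers":0.8},{"x":-0.008,"y":0,"z":0,"wx":0,"wy":0,"wz":0,"fingers":0.8},{"x":-0.009,"y":0,"z":0,"wx":0,"wy":0,"wz":0,"fingers":0.8},{"x":-0.01,"y":0,"z":0,"wx":0,"wy":0,"wz":0,"fingers":0.8}]'
python3 - <<'E'
from h import *
o,R=st(); print('tcp in dock',dock(o['tool_pos']))
E
```

```text
time_s: 17.18
tool_pos: [0.5149, -0.0901, 0.0264]
orientation: [-2.125, -2.311, 0.005]
contact_force: [-1.0, 8.5, 4.0]
width: 0.0839
t 17.175 tcp [ 0.5149 -0.0901  0.0264] yawx 94.8 tilt [-5.0e-04 -4.1e-03 -1.0e+00] F [-1.   8.5  4. ] w 0.0839
tcp in dock [ 1.346e-01 -1.000e-04]
```

```bash
python3 -m creep '[{"x":-0.0005,"y":0,"z":-0.0003,"wx":0,"wy":0,"wz":0,"fingers":0.8},{"x":-0.001,"y":0,"z":-0.0003,"wx":0,"wy":0,"wz":0,"fingers":0.8},{"x":-0.0015,"y":0,"z":-0.0003,"wx":0,"wy":0,"wz":0,"fingers":0.8},{"x":-0.0015,"y":0,"z":-0.0003,"wx":0,"wy":0,"wz":0,"fingers":0.8}]'
python3 - <<'E'
from h import *
o,R=st(); print('tcp in dock',dock(o['tool_pos']))
s=read_camera('scene'); save('s11',cv2.resize(s['frame'][150:280,180:340],None,fx=5,fy=4.6,interpolation=cv2.INTER_CUBIC))
E
```

```text
time_s: 17.68
tool_pos: [0.515, -0.0902, 0.0265]
orientation: [-2.125, -2.309, 0.003]
contact_force: [4.1, 20.3, 0.4]
width: 0.0839
t 17.675 tcp [ 0.515  -0.0902  0.0265] yawx 94.75 tilt [ 0.0014 -0.0041 -1.    ] F [ 4.1 20.3  0.4] w 0.0839
tcp in dock [ 0.1347 -0.    ]
```

View pics/s11.png

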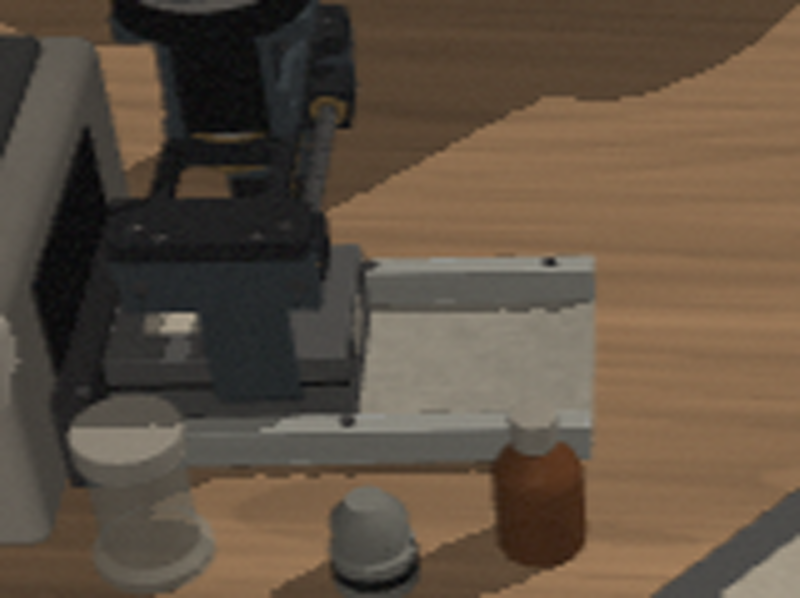

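The box is firm against the stop: the force rose to 20 N without motion, and the box centre is at x≈0.1497. Relax, open, and rise straight up.

```bash
python3 -m creep '[{"x":0,"y":0,"z":0,"wx":0,"wy":0,"wz":0,"fingers":0.8},{"x":0,"y":0,"z":0,"wx":0,"wy":0,"wz":0,"fingers":0.94},{"x":0,"y":0,"z":0,"wx":0,"wy":0,"wz":0,"fingers":0.96},{"x":0,"y":0,"z":0,"wx":0,"wy":0,"wz":0,"fingers":0.98},{"x":0,"y":0,"z":0,"wx":0,"wy":0,"wz":0,"fingers":1},{"x":0,"y":0,"z":0,"wx":0,"wy":0,"wz":0,"fingers":1},{"x":0,"y":0,"z":0,"wx":0,"wy":0,"wz":0,"fingers":1}]'
python3 - <<'E'
from h import *
o,R=st(); print('tcp in dock',dock(o['tool_pos']))
o,p=wrist(); save('w12',p['frame'])
E
```

```text
time_s: 18.6
tool_pos: [0.515, -0.0902, 0.0265]
orientation: [-2.125, -2.309, 0.003]
contact_force: [0.3, -0.3, -0.5]
width: 0.0911
t 18.6 tcp [ 0.515  -0.0902  0.0265] yawx 94.75 tilt [ 0.0014 -0.0041 -1.    ] F [ 0.3 -0.3 -0.5] w 0.0911
tcp in dock [ 0.1347 -0.    ]
```

View pics/w12.png

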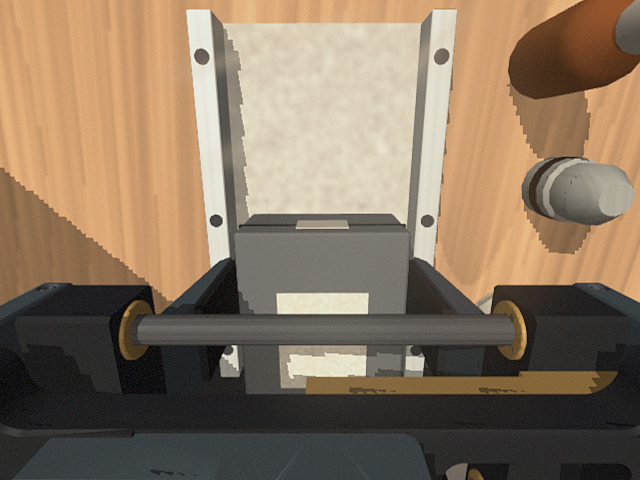

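Released with no force on the tool. Rising straight up, then away along the lane.

```bash
python3 -m creep '[{"x":0,"y":0,"z":-0.004,"wx":0,"wy":0,"wz":0,"fingers":1},{"x":0,"y":0,"z":-0.01,"wx":0,"wy":0,"wz":0,"fingers":1},{"x":0,"y":0,"z":-0.02,"wx":0,"wy":0,"wz":0,"fingers":1},{"x":0,"y":0,"z":-0.035,"wx":0,"wy":0,"wz":0,"fingers":1},{"x":0,"y":0,"z":-0.06,"wx":0,"wy":0,"wz":0,"fingers":1},{"x":0,"y":0,"z":-0.1,"wx":0,"wy":0,"wz":0,"fingers":1},{"x":0,"y":0,"z":-0.15,"wx":0,"wy":0,"wz":0,"fingers":1},{"x":0,"y":0,"z":-0.2,"wx":0,"wy":0,"wz":0,"fingers":1},{"x":0,"y":0,"z":-0.22,"wx":0,"wy":0,"wz":0,"fingers":1},{"x":0,"y":0,"z":-0.22,"wx":0,"wy":0,"wz":0,"fingers":1}]'
python3 - <<'E'
from h import *
o,R=st()
o,p=wrist(); save('w13',p['frame'])
E
```

```text
time_s: 19.9
tool_pos: [0.5166, -0.0906, 0.2488]
orientation: [-2.127, -2.311, 0.001]
contact_force: [-0.7, 0.3, -0.3]
width: 0.0914
t 19.9 tcp [ 0.5166 -0.0906  0.2488] yawx 94.75 tilt [-0.e+00 -5.e-04 -1.e+00] F [-0.7  0.3 -0.3] w 0.0914
```

View pics/w13.png

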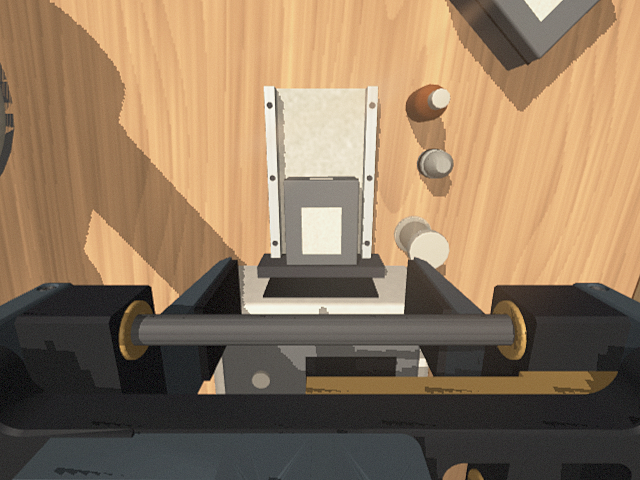

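```bash
python3 - <<'E'
from h import *
im=cv2.imread('pics/w13.png'); save('w13c',cv2.resize(im[160:285,245:400],None,fx=4.7,fy=4.7,interpolation=cv2.INTER_CUBIC))
s=read_camera('scene'); save('s13',cv2.resize(s['frame'][150:280,180:340],None,fx=5,fy=4.6,interpolation=cv2.INTER_CUBIC))
E
```

```text
(no output)
```

View pics/w13c.png

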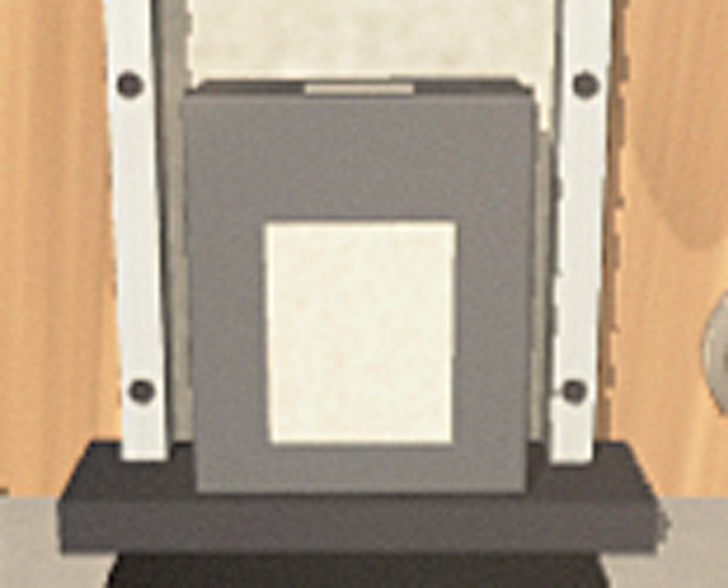

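View pics/s13.png

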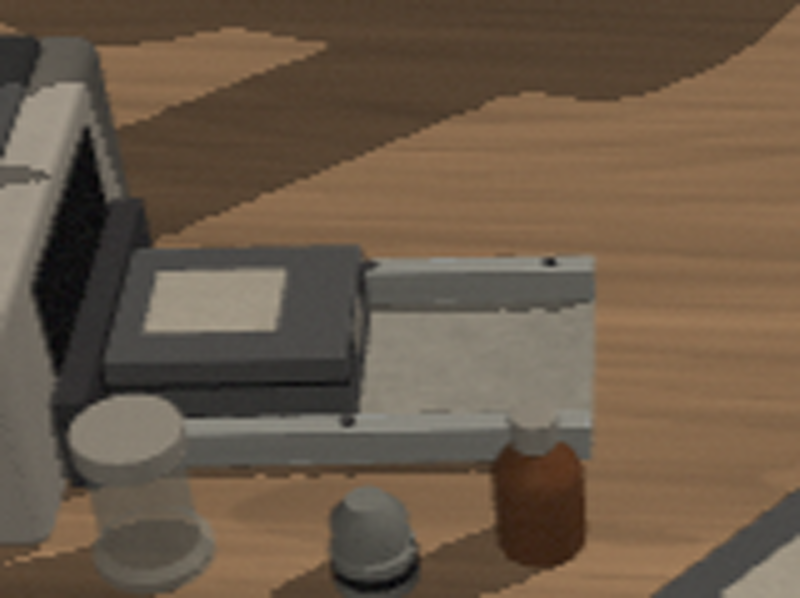

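The box is seated flat against the stop, square and centred, the bystanders stand where they did, and the gripper is well above everything. Handing in.

```bash
python3 -c "
from rig import hand_in; print(hand_in())"
```

```text
the job is handed in; nothing more can be done
None
```

The slide box is down the lane with its end flat against the stop. I handed the job in at about 20 s; no verdict is reported.

**What I did:** I picked the medium of the three boxes; its measured size (about 97 x 82 x 44 mm) fits the one meant. I gripped its upper sides with the fingertips at z ≈ 26 mm, above the 20 mm rails. Then I slid and turned it into line on the bench and moved it down the lane at 60 mm/s or less. I stopped when the force rose to 20 N with no further motion, then released it and rose straight up.

**Last checks:**
- **Position:** the box centre works out at about x = 0.150 m and y within about 1 mm of the centre line, square to the lane to about 0.3°. The pictures show a clear gap to both rails.
- **Bystanders:** the bottle, jar and objective look unmoved in the last scene picture.
- **Clearance:** the gripper is open, with the fingertips at z = 0.25 m. Force readings were near zero after release.

**Where checks disagreed or were weak:**
- The fitted overlays differed from the pictures by 1–3 mm, within calibration plus the box's rounded corners.
- The bench pressed up on the tool with about 18 N during the alignment slide, which I then eased.
- In the lane the wrist read about 3 N of pull, so the box may have been carried partly or wholly, at most about 1 mm off the bench.

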